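# Shut the tablet tote's gate, then tip the tablets into the gate corner and hold

## Robot

A 6-joint arm with a two-finger parallel gripper is mounted at the origin on a cart in front of the work surface, level with it; the furniture and walls round the work are solid. World frame = base frame: x ahead of the robot, y to its left, z up, the work surface at z = 0. Lengths are in m, angles in rad, forces in N, time in s.
With the tool pointing down it reaches from about 0.375 to 0.9 m from the base axis. Payload 3.1 kg.
Tool frame: the origin (TCP) lies on the centre line of the jaws, within the pads' length; the fingertips stand 22 mm ahead of it and the grasp point (between the pads) lies 3 mm ahead of it; z points along the fingers, y is the line along which they close (so a half turn about z gives the same grasp; the last joint's range is limited). The gripper opens to 85 mm and grips with 20 to 120 N. Pads are 22 mm wide; open, the fingers measure 114 mm over their backs; the gripper's body (76 mm by 85 mm) begins 54 mm behind the grasp point. The pads swing forward as they close: fully open they stand 13 mm farther back than shut.
Start: joints at [-1.514, 0.527, 1.433, -0, 1.181, -0.178], TCP at [0.146, -0.608, 0.253] pointing down, gripper open.
Joint ranges: [-3.08, 3.08], [-0.75, 2.2], [0.22, 2.44], [-1.43, 4.57], [0, 2.65], [-2.85, 2.85]. Speed limits (rad/s): [2.79, 2.79, 3.14, 3.14, 3.14, 3.14].

## Interface

Orientations are given as a unit quaternion [x, y, z, w].
In Python, from station import sense, eyes, job gives the robot as it stands.
- The arm moves only by the shell command python3 -m pendant FILE [FORCE], which reads ROWS from the file FILE. ROWS is a JSON list of rows, 1 to 20 of them, each an object with the fields pos (a list: dx, dy, dz in m), turn (a turn about the tool's z in rad), finger_gap (the opening from 0.0 (shut) to 1.0 (fully open)); a field left out counts as zero (the opening has to be given); each row is the pose to reach, as a shift and turn from the pose commanded when the command began, along the tool's axes at that moment; what a row does not reach only later rows make up. A row lasts 1/10 s, in which the tool goes at most 0.05 m and 0.15 rad, less where a joint would pass 70% of its speed; a pose out of reach is approached as far as the arm can. The fingers move at their own pace and stop on an object; FORCE is the grip in N (left out, the last holds). Time passes only in rows, so rows that do not move let the fingers close. It prints the time, the measured TCP pose, the force, the opening and the grip force at its end. Input that does not fit is refused with a message, and nothing moves.
- sense(): the state, without advancing time (a new reading comes with each control period).
- eyes.snapshot(name): name is "scene" or "top"; returns a dict with "pixels" (480x640x3 uint8, red, green, blue), "range_z" (480x640 float32, m along the optical axis (not along the pixel's ray), 0 where there is no reading), "fov_y" (degrees; the focal length in pixels is half the picture's height over the tangent of half this angle, whatever the lens; pixels are square), "cx", "cy" (the principal point, pixels), "R" (3x3) and "t" (3): a world point X has camera coordinates R X + t. Camera axes: x right, y down, z forward; pixel columns grow to the right and rows downward; lengths in m; the calibration is good to about 2 mm. A picture is of the moment at which its call begins.
- job.sign_off(): hands the job in; it is judged then, once.
The state is a dict: "t": time; "q": joint angles; "qd": joint speeds; "tau": joint torques, N m; "tcp_pos": TCP position; "tool_rot": TCP orientation; "force": force on the tool from outside, world axes, zero at the start; "ft_torque": the same for the moment, N m; "finger_gap": opening from 0.0 (shut) to 1.0 (fully open); "gripper_force": force on a finger pad.
Only numpy, scipy, OpenCV 4.12 (cv2) and the standard library are available. Lean on these libraries where they do the work, as an engineer would, in place of code of your own. Each camera call takes 0.05 s, during which the arm holds its last target. There are 200 camera calls.

## Task

While the tablet tote stands on the worktop, slide its orange corner gate fully shut so that no wash tablet can fall out. Then lift the tote by its blue handle and tip it towards the gate corner (down to the front and to the gate's side at once) until all four tablets have slid together into that corner, ready to be let out through the gate. Finish still holding it like that, tilted and clear of the worktop, without spilling a tablet or disturbing the things around.

Things in the scene. Friction and masses are not known exactly. Their poses are not given: they have to be found in the camera images.
- tote: Shallow white plastic tote, 220 mm (own x) by 160 mm (own y), rim at 66 mm, walls 3.5 mm, inner floor at z = 8 mm, 0.37 kg, loose. Origin: centre of its underside; own z up. The gate is in its front (-x) wall at the +y end, nearest the robot and left at yaw 0. The floor is slick: a tablet slides at 10 to 15 degrees, but to run along a wall into the corner wants about 35 degrees.
- handle_grip (a point): Centre of the blue grip of the fixed arched handle that spans the tote from side to side: a bar 84 mm long along the tote's y, 22 mm wide along its x and 18 mm thick, its centre 126 mm above the tote's underside, above the tote's middle. Axes as the tote's.
- gate (a joint): Height of the orange sliding gate in m: 0 fully shut, 0.042 fully raised. It moves straight along the tote's z in guides, stays where it is left, and takes about 3 N to push down; it stops dead at 0.
- gate_top (a point): Centre of the top of the orange gate's cap: the cap is 68 mm along the tote's y, 18 mm along its x, 9 mm thick. When shut its top stands 83 mm above the tote's underside, 110 mm in front of the tote's middle (-x) and 42 mm to its +y side; raised, it stands up to 42 mm higher.
- gate_corner (a point): The inside corner of the tote's floor beside the gate, where the front (-x) wall meets the +y side wall: at (-106.5, 76.5, 8) mm in the tote's frame.
- wash_tablet_0: Round pressed wash tablet, white below and blue on top, 28 mm across and 11 mm thick with bevelled edges, 12 g, lying flat and loose in the tote. Origin: middle of its underside.
- wash_tablet_1: Round pressed wash tablet, white below and blue on top, 28 mm across and 11 mm thick with bevelled edges, 12 g, lying flat and loose in the tote. Origin: middle of its underside.
- wash_tablet_2: Round pressed wash tablet, white below and blue on top, 28 mm across and 11 mm thick with bevelled edges, 12 g, lying flat and loose in the tote. Origin: middle of its underside.
- wash_tablet_3: Round pressed wash tablet, white below and blue on top, 28 mm across and 11 mm thick with bevelled edges, 12 g, lying flat and loose in the tote. Origin: middle of its underside.
- glass_bottle: Clear glass bottle with a grey stopper, 110 mm across, 248 mm high, standing loose. A bystander, to be left alone. Origin: middle of its underside.
- detergent: Detergent jug with an orange cap, 67 x 125 x 242 mm, standing. A bystander, to be left alone. Origin: middle of its underside.
- soap_pump: Pump bottle of hand soap, 48 x 75 x 187 mm, standing loose. A bystander, to be left alone. Origin: middle of its underside.
- masking_tape: Roll of masking tape, 98 mm across, 25 mm high, lying. A bystander, to be left alone. Origin: middle of its underside.
- lint_roller: White lint roller, 225 x 42 x 42 mm, lying loose. A bystander, to be left alone. Origin: middle of its underside.
- stain_stick: Stain remover tube, 43 x 146 x 30 mm, lying. A bystander, to be left alone. Origin: middle of its underside.

How it is judged:
On the way, in this order (a step that is already met when the one before it is completed fails the run):
1. the gate is fully shut while the tote stands on the worktop (value of joint gate below 0.004 m and height (world z) of tote below 0.012 m), for 0.2 s.
2. the tote is lifted clear of the worktop, gate shut (height (world z) of gate_corner above 0.025 m and value of joint gate below 0.004 m), for 0.2 s.
3. tipped towards the gate corner, all four tablets have slid into it (distance between each of wash_tablet_0, wash_tablet_1, wash_tablet_2, wash_tablet_3 and gate_corner below 0.11 m and angle between tote's own x axis and vertical below 1.4508 rad and angle between tote's own y axis and vertical above 1.6908 rad and value of joint gate below 0.004 m), for 0.2 s.
At the end, for the whole second after the job is handed in: The fingers hold the tote, touching no bystander, gate corner at least 25 mm above the worktop, tipped at least 7 degrees to the front and 7 degrees to the gate's side, gate shut within 4 mm, the middles of all four tablets within 110 mm of the gate corner, all at rest (all of step 3 and height (world z) of gate_corner above 0.025 m and contact force between tote and the fingers above 1 N and contact force between tote and glass_bottle below 0.5 N and contact force between tote and detergent below 0.5 N and contact force between tote and soap_pump below 0.5 N and contact force between tote and masking_tape below 0.5 N and contact force between tote and lint_roller below 0.5 N and contact force between tote and stain_stick below 0.5 N and linear speed of each of tote, wash_tablet_0, wash_tablet_1, wash_tablet_2, wash_tablet_3 below 0.05 m/s); the arm keeps its last pose, push and grip.
It fails at once if the tote is lifted while its gate is still open (value of joint gate above 0.008 m and height (world z) of tote above 0.03 m).
It fails at once if a tablet falls out of the tote (distance between any of wash_tablet_0, wash_tablet_1, wash_tablet_2, wash_tablet_3 and tote above 0.19 m).
It fails at once if a bystander is moved more than 30 mm (distance of any of glass_bottle, detergent, soap_pump, masking_tape, lint_roller, stain_stick from where it was at the start of the episode above 0.03 m).
It also fails if it takes over 45 s, if anything falls off the work surface, if the arm or the gripper's body presses on something with over 40 N, if the wrist force passes 120 N, or if a joint passes its speed limit or range.

## Working session

There is one attempt and no reset: what is moved stays moved. The work goes in short steps, Python scripts to look and compute and a shell command to move; the robot and the scene stay as the last step left them, time stands still between calls to the robot, and variables do not carry over. Pictures are saved under pics/ and viewed, at most 10 in all, crops included, and the job is handed in when it is done.

```bash
mkdir -p pics; ls
python3 - <<'E'
from station import sense, eyes
import cv2, numpy as np
s=sense(); print(s['tcp_pos'],s['tool_rot'],s['t'])
for n in("scene","top"):
    d=eyes.snapshot(n); np.savez(f"pics/{n}0.npz",**d)
    cv2.imwrite(f"pics/{n}0.png",d["pixels"][:,:,::-1]); print(n,d["fov_y"],d["cx"],d["cy"],d["R"],d["t"])
E
```

```text
pics
[ 0.14597624 -0.60699395  0.25233369] [ 9.93059678e-01  1.17606329e-01  5.79234213e-05 -1.10628265e-03] 0.0
scene 57.09259072403425 316.2008031769823 246.516364404295 [[-0.88205865 -0.47103131 -0.01010204]
 [-0.27138128  0.52548544 -0.8063605 ]
 [ 0.38512951 -0.70851575 -0.59133806]] [0.48671123 0.23898156 0.94430869]
top 57.55393227061109 326.50301530397047 242.13540363335753 [[-0.04761155 -0.99886232 -0.00268295]
 [-0.97907359  0.04720002 -0.19795725]
 [ 0.19785867 -0.00679824 -0.98020698]] [0.01028995 0.5639831  0.82710553]
```

View pics/scene0.png

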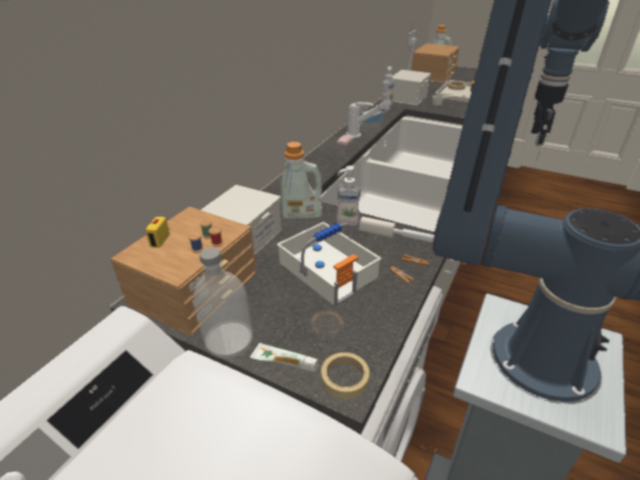

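View pics/top0.png

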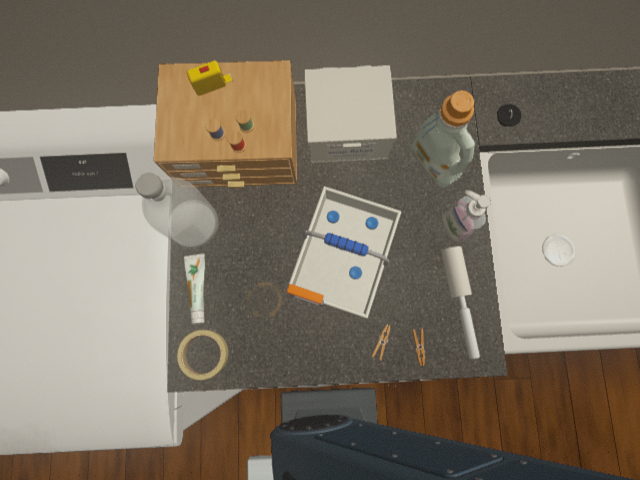

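The scene view shows the tote with its blue grip at about (328,232) and orange gate at (346,268). In the top view the grip is at (346,244), the gate cap at (307,294), and three tablets at (333,216), (372,223) and (355,272). The gate is raised. Next I'll measure the grip and cap from both views.

```bash
cat > h.py <<'E'
import numpy as np, cv2
from station import eyes, sense
def K(d): return 240/np.tan(np.radians(d["fov_y"]/2))
def ray(d,u,v):
    r=d["R"].T@np.array([(u-d["cx"])/K(d),(v-d["cy"])/K(d),1]); return -d["R"].T@d["t"], r
def onz(d,u,v,z):
    c,r=ray(d,u,v); return c+r*(z-c[2])/r[2]
def cloud(d):
    v,u=np.mgrid[:480,:640]; z=d["range_z"]; f=K(d)
    return (np.stack([(u-d["cx"])*z/f,(v-d["cy"])*z/f,z],-1)-d["t"])@d["R"]
def tri(a,pa,b,pb):
    ca,ra=ray(a,*pa); cb,rb=ray(b,*pb)
    s=np.linalg.lstsq(np.stack([ra,-rb],1),cb-ca,rcond=None)[0]
    P,Q=ca+s[0]*ra,cb+s[1]*rb; return (P+Q)/2,np.linalg.norm(P-Q)
def comps(d,lo,hi,amin=30):
    m=cv2.inRange(cv2.cvtColor(d["pixels"],cv2.COLOR_RGB2HSV),lo,hi)
    n,l,s,c=cv2.connectedComponentsWithStats(m); return [(l==i,s[i],c[i]) for i in range(1,n) if s[i][4]>=amin]
BLUE=((100,120,40),(125,255,255)); OR=((5,170,120),(16,255,255))
E
python3 - <<'E'
from h import *
D={n:dict(np.load(f"pics/{n}0.npz")) for n in("scene","top")}
for n,d in D.items():
    P=cloud(d)
    for nm,c in(("blue",BLUE),("or",OR)):
        for m,s,ce in comps(d,*c):
            p=P[m]; p=p[(d["range_z"][m]>0)]
            if len(p)==0 or p[:,2].max()<-.05: continue
            r=cv2.minAreaRect(p[:,:2].astype(np.float32))
            print(n,nm,s,ce.round(1),"med",np.median(p,0).round(4),"z",np.percentile(p[:,2],[2,98]).round(3),"rect",np.round(r[0],4),np.round(r[1],4),round(r[2],1))
t=D["top"]
# whole tote points in top
P=cloud(t); w=(P[...,2]>.055)&(P[...,2]<.08)&(abs(P[...,0]-.55)<.2)&(abs(P[...,1]+.02)<.17)
n,l,s,c=cv2.connectedComponentsWithStats(w.astype(np.uint8))
for i in range(1,n):
    if s[i][4]>40: p=P[l==i]; print(s[i],cv2.minAreaRect(p[:,:2].astype(np.float32)),p[:,2].mean())
for u,v in((333,216),(372,223),(355,272),(346,244),(307,294)): print(u,v,P[v,u].round(3))
E
```

```text
scene blue [315 224  26  17 199] [327.8 231.5] med [ 0.541  -0.0454  0.1329] z [0.124 0.136] rect [ 0.5438 -0.0473] [0.077  0.0231] 66.8
scene or [288 148  12   6  59] [293.4 150.1] med [ 0.7511 -0.2393  0.2304] z [0.223 0.238] rect [ 0.7527 -0.2396] [0.0341 0.0162] 16.3
scene or [335 256  22  29 320] [344.9 270. ] med [0.4571 0.0318 0.0936] z [0.056 0.122] rect [0.455  0.0318] [0.0627 0.0146] 71.9
top blue [328 211  11  11  95] [332.7 216.2] med [ 0.628  -0.0332  0.0173] z [0.014 0.02 ] rect [ 0.6276 -0.0331] [0.0224 0.0216] 70.5
top blue [366 218  12  10  92] [371.6 222.6] med [ 0.6097 -0.1155  0.0173] z [0.014 0.021] rect [ 0.6094 -0.1149] [0.0236 0.0208] 88.6
top blue [325 233  43  22 352] [346.  243.6] med [ 0.5438 -0.0517  0.1335] z [0.13  0.136] rect [ 0.5439 -0.0517] [0.0799 0.0188] 68.5
top blue [350 267  11  11  99] [355.2 272.2] med [ 0.5053 -0.0737  0.0176] z [0.014 0.021] rect [ 0.5057 -0.0733] [0.021  0.0216] 86.8
top or [238 139   7  11  32] [241.3 144.4] med [0.7318 0.132  0.1684] z [0.158 0.18 ] rect [0.7332 0.1322] [0.0032 0.0153] 61.1
top or [287 285  36  19 306] [304.5 293.5] med [0.4571 0.0292 0.1205] z [0.117 0.124] rect [0.4574 0.0284] [0.0658 0.0163] 69.6
[242 155  53  22 235] ((0.7126615047454834, 0.0899050384759903), (0.0367182232439518, 0.11400333046913147), 18.905433654785156) 0.06816993337606815
[308 187  93  70 701] ((0.603487491607666, -0.07502267509698868), (0.1671239137649536, 0.09873708337545395), 68.44239807128906) 0.06523737970960879
[288 236  22  50 210] ((0.528814971446991, 0.04202045872807503), (0.010761771351099014, 0.10665013641119003), 68.25497436523438) 0.06612416361393869
[319 261  68  58 404] ((0.44841235876083374, -0.07955475151538849), (0.07419225573539734, 0.15185709297657013), 30.821537017822266) 0.06667723759104889
333 216 [ 0.628 -0.034  0.017]
372 223 [ 0.609 -0.116  0.014]
355 272 [ 0.505 -0.073  0.017]
346 244 [ 0.543 -0.052  0.133]
307 294 [0.456 0.024 0.122]
```

```bash
echo '[{"pos": [0.451,-0.545,0],"turn": -0.96,"finger_gap": 0},{"pos": [0.451,-0.545,0],"turn": -0.96,"finger_gap": 0},{"pos": [0.451,-0.545,0],"turn": -0.96,"finger_gap": 0},{"pos": [0.451,-0.545,0],"turn": -0.96,"finger_gap": 0},{"pos": [0.451,-0.545,0],"turn": -0.96,"finger_gap": 0},{"pos": [0.451,-0.545,0],"turn": -0.96,"finger_gap": 0},{"pos": [0.451,-0.545,0],"turn": -0.96,"finger_gap": 0},{"pos": [0.451,-0.545,0],"turn": -0.96,"finger_gap": 0},{"pos": [0.451,-0.545,0],"turn": -0.96,"finger_gap": 0},{"pos": [0.451,-0.545,0],"turn": -0.96,"finger_gap": 0},{"pos": [0.451,-0.545,0],"turn": -0.96,"finger_gap": 0},{"pos": [0.451,-0.545,0],"turn": -0.96,"finger_gap": 0},{"pos": [0.451,-0.545,0],"turn": -0.96,"finger_gap": 0},{"pos": [0.451,-0.545,0],"turn": -0.96,"finger_gap": 0},{"pos": [0.451,-0.545,0],"turn": -0.96,"finger_gap": 0},{"pos": [0.451,-0.545,0],"turn": -0.96,"finger_gap": 0},{"pos": [0.451,-0.545,0],"turn": -0.96,"finger_gap": 0}]' > rows.txt && python3 -m pendant rows.txt; python3 -c "
from station import sense;s=sense();print(s['q'],s['tcp_pos'],s['tool_rot'])"
```

```text
t: 1.8
tcp_pos: [0.4565, 0.027, 0.253]
tool_rot: [0.827, 0.563, -0.001, -0.0]
force: [0.3, 0.1, 0.2]
finger_gap: 0.0
gripper_force: 0.0
[-1.85774339e-01  3.03942230e-01  1.83734566e+00 -7.44494421e-04
  1.00167929e+00  1.89680975e-01] [0.45648797 0.02697507 0.25298221] [ 8.26535450e-01  5.62884161e-01 -7.08115807e-04 -2.62954704e-04]
```

```bash
echo '[{"pos": [0,0,0.05],"finger_gap": 0},{"pos": [0,0,0.09],"finger_gap": 0},{"pos": [0,0,0.10],"finger_gap": 0},{"pos": [0,0,0.107],"finger_gap": 0},{"pos": [0,0,0.114],"finger_gap": 0},{"pos": [0,0,0.121],"finger_gap": 0},{"pos": [0,0,0.128],"finger_gap": 0},{"pos": [0,0,0.135],"finger_gap": 0},{"pos": [0,0,0.141],"finger_gap": 0},{"pos": [0,0,0.145],"finger_gap": 0},{"pos": [0,0,0.147],"finger_gap": 0},{"pos": [0,0,0.147],"finger_gap": 0}]' > rows.txt && python3 -m pendant rows.txt
```

```text
t: 3.0
tcp_pos: [0.4574, 0.0278, 0.106]
tool_rot: [0.827, 0.563, 0.0, -0.0]
force: [0.3, -0.7, 0.7]
finger_gap: 0.003
gripper_force: 0.0
```

```bash
echo '[{"pos": [0,0,0.001],"finger_gap": 0},{"pos": [0,0,0.002],"finger_gap": 0},{"pos": [0,0,0.002],"finger_gap": 0}]' > rows.txt && python3 -m pendant rows.txt
python3 - <<'E'
from h import *
d=eyes.snapshot("scene"); np.savez("pics/scene1.npz",**d); cv2.imwrite("pics/s1.png",cv2.resize(d["pixels"][200:320,250:410,::-1],(800,600)))
P=cloud(d)
for m,s,ce in comps(d,*OR):
    p=P[m]; print(s,np.percentile(p[:,2],[2,98]).round(3),np.median(p,0))
print(sense()['force'])
E
```

```text
t: 3.3
tcp_pos: [0.4573, 0.0278, 0.1045]
tool_rot: [0.827, 0.563, 0.0, -0.0]
force: [1.2, 0.0, 5.0]
finger_gap: 0.0
gripper_force: 2.0
[288 148  12   5  53] [0.225 0.238] [ 0.74940575 -0.23881428  0.2301993 ]
[335 269  21  28 263] [0.018 0.083] [0.45705041 0.03192369 0.05200696]
[-0.31270649  0.49184094  3.79551267]
```

View pics/s1.png

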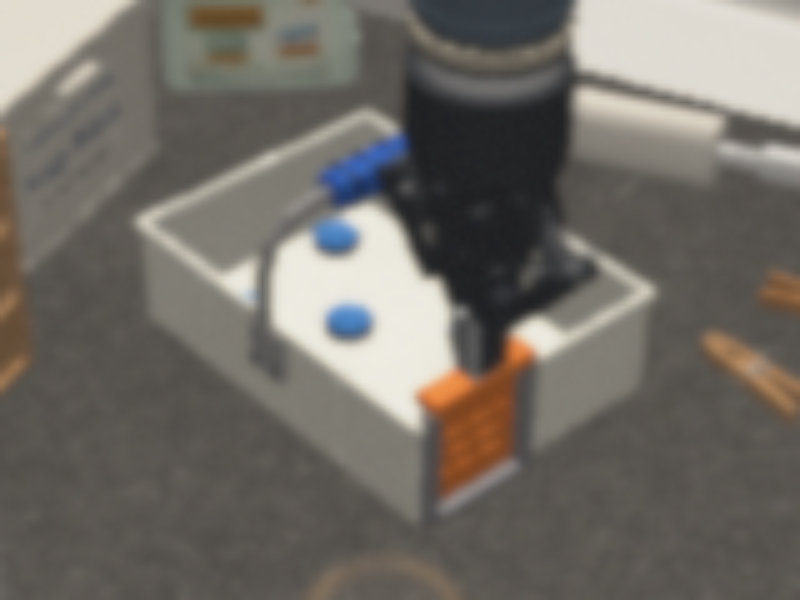

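The gate cap now sits low between its guides (around 475,370 in the crop), with its top at about 0.083. I'll press a bit more to confirm the stop.

```bash
echo '[{"pos": [0,0,0.001],"finger_gap": 0},{"pos": [0,0,0.002],"finger_gap": 0},{"pos": [0,0,0.002],"finger_gap": 0},{"pos": [0,0,0.002],"finger_gap": 0}]' > rows.txt && python3 -m pendant rows.txt
```

```text
t: 3.75
tcp_pos: [0.4573, 0.028, 0.1039]
tool_rot: [0.827, 0.563, 0.001, 0.0]
force: [-1.2, 2.1, 19.3]
finger_gap: -0.004
gripper_force: 9.3
```

The gate is against its stop. The pendant can't tilt the tool directly, so while the hand is empty I'll try an over-reach and see how the arm handles it.

```bash
for i in 1; do echo '[{"pos": [0,0,-0.05],"finger_gap": 1},{"pos": [0,0,-0.1],"finger_gap": 1},{"pos": [0,0,-0.9],"finger_gap": 1},{"pos": [0,0,-0.9],"finger_gap": 1},{"pos": [0,0,-0.9],"finger_gap": 1},{"pos": [0,0,-0.9],"finger_gap": 1},{"pos": [0,0,-0.9],"finger_gap": 1},{"pos": [0,0,-0.9],"finger_gap": 1},{"pos": [0,0,-0.9],"finger_gap": 1},{"pos": [0,0,-0.9],"finger_gap": 1},{"pos": [0,0,-0.9],"finger_gap": 1},{"pos": [0,0,-0.9],"finger_gap": 1},{"pos": [0,0,-0.9],"finger_gap": 1},{"pos": [0,0,-0.9],"finger_gap": 1},{"pos": [0,0,-0.9],"finger_gap": 1},{"pos": [0,0,-0.9],"finger_gap": 1},{"pos": [0,0,-0.9],"finger_gap": 1},{"pos": [0,0,-0.9],"finger_gap": 1},{"pos": [0,0,-0.9],"finger_gap": 1},{"pos": [0,0,-0.9],"finger_gap": 1}]' > rows.txt && python3 -m pendant rows.txt; python3 -c "
from station import sense;s=sense();print(s['q'],s['tcp_pos'],s['tool_rot'])"; done
```

```text
t: 5.75
tcp_pos: [0.4343, 0.0265, 0.8751]
tool_rot: [0.826, 0.563, 0.016, 0.015]
force: [-0.3, 0.2, -0.4]
finger_gap: 1.002
gripper_force: 0.0
[-0.19817657  0.2316418   0.21871789  0.00400846  2.64607305  0.18033818] [0.43434117 0.02652889 0.87505281] [0.82629417 0.56278535 0.0164733  0.01546705]
```

```bash
echo '[{"pos": [-0.678,0.234,0.555],"finger_gap": 1},{"pos": [-0.678,0.234,0.555],"finger_gap": 1},{"pos": [-0.678,0.234,0.555],"finger_gap": 1},{"pos": [-0.678,0.234,0.555],"finger_gap": 1},{"pos": [-0.678,0.234,0.555],"finger_gap": 1},{"pos": [-0.678,0.234,0.555],"finger_gap": 1},{"pos": [-0.678,0.234,0.555],"finger_gap": 1},{"pos": [-0.678,0.234,0.555],"finger_gap": 1},{"pos": [-0.678,0.234,0.555],"finger_gap": 1},{"pos": [-0.678,0.234,0.555],"finger_gap": 1},{"pos": [-0.678,0.234,0.555],"finger_gap": 1},{"pos": [-0.678,0.234,0.555],"finger_gap": 1},{"pos": [-0.678,0.234,0.555],"finger_gap": 1},{"pos": [-0.678,0.234,0.555],"finger_gap": 1},{"pos": [-0.678,0.234,0.555],"finger_gap": 1},{"pos": [-0.678,0.234,0.555],"finger_gap": 1},{"pos": [-0.678,0.234,0.555],"finger_gap": 1},{"pos": [-0.678,0.234,0.555],"finger_gap": 1},{"pos": [-0.678,0.234,0.555],"finger_gap": 1}]' > rows.txt && python3 -m pendant rows.txt;python3 - <<'E'
from h import *
s=sense();print(s['q'])
for n in("top","scene"):
    P=cloud(dict(np.load(f"pics/{n}0.npz"))).reshape(-1,3)
    print(n,[ (x,round(np.percentile(P[(abs(P[:,0]-x)<.02)&(P[:,1]>-1.2)&(P[:,1]<-.4)][:,2],98),2)) for x in(.1,.2,.3,.4,.5,.6,.7,.8) if ((abs(P[:,0]-x)<.02)&(P[:,1]>-1.2)&(P[:,1]<-.4)).sum()>50], P[:,0].max())
E
```

```text
t: 7.65
tcp_pos: [0.4255, -0.6961, 0.3125]
tool_rot: [0.827, 0.561, 0.016, 0.009]
force: [-0.1, 0.1, -1.5]
finger_gap: 1.002
gripper_force: 0.0
[-1.17066177  0.77310551  0.78237475  0.03547145  1.57579092 -0.79139994]
top [(0.1, np.float64(-0.89)), (0.2, np.float64(-0.89)), (0.4, np.float64(-0.21)), (0.5, np.float64(-0.21)), (0.6, np.float64(-0.21)), (0.7, np.float64(-0.2)), (0.8, np.float64(0.0))] 0.9625448041650165
scene [(0.1, np.float64(0.61)), (0.2, np.float64(0.6)), (0.3, np.float64(-0.47)), (0.4, np.float64(-0.07)), (0.5, np.float64(-0.07)), (0.6, np.float64(-0.07)), (0.7, np.float64(0.15)), (0.8, np.float64(0.12))] 0.9665841661934857
```

Useful: the commanded pose is the one actually reached, and the tilt from over-reaching stays. Next I'll see how much tilt an outward over-reach gives.

```bash
echo '[{"pos": [-0.181,0.239,0],"finger_gap": 1},{"pos": [-0.181,0.239,0],"finger_gap": 1},{"pos": [-0.181,0.239,0],"finger_gap": 1},{"pos": [-0.181,0.239,0],"finger_gap": 1},{"pos": [-0.181,0.239,0],"finger_gap": 1},{"pos": [-0.181,0.239,0],"finger_gap": 1},{"pos": [-0.181,0.239,0],"finger_gap": 1},{"pos": [-0.181,0.239,0],"finger_gap": 1},{"pos": [-0.181,0.239,0],"finger_gap": 1}]' > rows.txt && python3 -m pendant rows.txt; python3 -c "
from station import sense
from scipy.spatial.transform import Rotation as R
import numpy as np
s=sense();m=R.from_quat(s['tool_rot']).as_matrix();print(s['q'],s['tcp_pos'],'\n',m,np.degrees(np.arccos(-m[2,2])))"
```

```text
t: 8.55
tcp_pos: [0.4976, -0.8064, 0.2874]
tool_rot: [0.826, 0.562, 0.015, 0.035]
force: [0.1, 0.3, -0.6]
finger_gap: 0.999
gripper_force: 0.0
[-1.14740243  1.06450809  0.21798218  0.04223025  1.79525111 -0.76110786] [ 0.49757708 -0.80644749  0.28741094] 
 [[ 0.36728377  0.92792928  0.06363876]
 [ 0.92999064 -0.36528523 -0.04103798]
 [-0.01483405  0.07425603 -0.99712887]] 4.342778556616545
```

```bash
cat > st.py <<'E'
from station import sense
from scipy.spatial.transform import Rotation as R
import numpy as np
s=sense();m=R.from_quat(s['tool_rot']).as_matrix();print(s['q'].round(3) if hasattr(s['q'],'round') else s['q'],'\n',m.round(4),np.degrees(np.arccos(-m[2,2])))
E
echo '[{"pos": [-0.6,0.8,0],"finger_gap": 1},{"pos": [-0.6,0.8,0],"finger_gap": 1},{"pos": [-0.6,0.8,0],"finger_gap": 1},{"pos": [-0.6,0.8,0],"finger_gap": 1}]' > rows.txt && python3 -m pendant rows.txt; python3 st.py;  echo '[{"pos": [-0.6,0.8,0],"finger_gap": 1},{"pos": [-0.6,0.8,0],"finger_gap": 1},{"pos": [-0.6,0.8,0],"finger_gap": 1},{"pos": [-0.6,0.8,0],"finger_gap": 1}]' > rows.txt && python3 -m pendant rows.txt;python3 st.py
```

```text
t: 8.95
tcp_pos: [0.5091, -0.823, 0.2506]
tool_rot: [0.826, 0.562, 0.014, 0.052]
force: [-0.5, 0.2, -0.1]
finger_gap: 0.998
gripper_force: 0.0
[-1.145  1.105  0.219  0.046  1.72  -0.759] 
 [[ 0.3689  0.9259  0.0819]
 [ 0.9288 -0.3639 -0.0701]
 [-0.0351  0.1019 -0.9942]] 6.185426351592134
t: 9.35
tcp_pos: [0.5182, -0.8365, 0.2279]
tool_rot: [0.825, 0.561, 0.013, 0.071]
force: [-0.3, -0.5, 0.2]
finger_gap: 0.994
gripper_force: 0.0
[-1.143  1.13   0.219  0.05   1.657 -0.759] 
 [[ 0.3709  0.9231  0.1014]
 [ 0.9269 -0.3612 -0.1018]
 [-0.0574  0.1317 -0.9896]] 8.262524381423288
```

```bash
echo '[{"pos": [0.466,-0.51,-0.196],"finger_gap": 1},{"pos": [0.466,-0.51,-0.196],"finger_gap": 1},{"pos": [0.466,-0.51,-0.196],"finger_gap": 1},{"pos": [0.466,-0.51,-0.196],"finger_gap": 1},{"pos": [0.466,-0.51,-0.196],"finger_gap": 1},{"pos": [0.466,-0.51,-0.196],"finger_gap": 1},{"pos": [0.466,-0.51,-0.196],"finger_gap": 1},{"pos": [0.466,-0.51,-0.196],"finger_gap": 1},{"pos": [0.466,-0.51,-0.196],"finger_gap": 1},{"pos": [0.466,-0.51,-0.196],"finger_gap": 1},{"pos": [0.466,-0.51,-0.196],"finger_gap": 1},{"pos": [0.466,-0.51,-0.196],"finger_gap": 1},{"pos": [0.466,-0.51,-0.196],"finger_gap": 1},{"pos": [0.466,-0.51,-0.196],"finger_gap": 1},{"pos": [0.466,-0.51,-0.196],"finger_gap": 1},{"pos": [0.466,-0.51,-0.196],"finger_gap": 1},{"pos": [0.466,-0.51,-0.196],"finger_gap": 1}]' > rows.txt && python3 -m pendant rows.txt; python3 st.py
```

```text
t: 11.05
tcp_pos: [0.2005, -0.2005, 0.3289]
tool_rot: [0.825, 0.561, 0.013, 0.073]
force: [0.6, -0.9, 0.9]
finger_gap: 0.996
gripper_force: 0.0
[-1.258 -0.179  2.133  0.075  1.055 -0.913] 
 [[ 0.3713  0.9228  0.103 ]
 [ 0.9265 -0.3609 -0.1065]
 [-0.0611  0.135  -0.989 ]] 8.520012890006143
```

```bash
echo '[{"pos": [0.046,-0.106,0.104],"finger_gap": 1},{"pos": [0.046,-0.106,0.104],"finger_gap": 1},{"pos": [0.046,-0.106,0.104],"finger_gap": 1},{"pos": [0.046,-0.106,0.104],"finger_gap": 1},{"pos": [0.046,-0.106,0.104],"finger_gap": 1},{"pos": [0.046,-0.106,0.104],"finger_gap": 1}]' > rows.txt && python3 -m pendant rows.txt; python3 st.py
```

```text
t: 11.65
tcp_pos: [0.1461, -0.1461, 0.2389]
tool_rot: [0.825, 0.561, 0.012, 0.062]
force: [0.4, -0.0, -0.1]
finger_gap: 1.001
gripper_force: 0.0
[-1.485 -0.149  2.441  0.117  0.757 -1.19 ] 
 [[ 0.3698  0.9249  0.0882]
 [ 0.9278 -0.3625 -0.0887]
 [-0.05    0.1146 -0.9921]] 7.185045923638589
```

```bash
echo '[{"pos": [-0.058,0.134,0.128],"finger_gap": 1},{"pos": [-0.058,0.134,0.128],"finger_gap": 1},{"pos": [-0.058,0.134,0.128],"finger_gap": 1},{"pos": [-0.058,0.134,0.128],"finger_gap": 1},{"pos": [0.109,-0.252,0.075],"finger_gap": 1},{"pos": [0.109,-0.252,0.075],"finger_gap": 1},{"pos": [0.109,-0.252,0.075],"finger_gap": 1},{"pos": [0.109,-0.252,0.075],"finger_gap": 1},{"pos": [0.109,-0.252,0.075],"finger_gap": 1}]' > rows.txt && python3 -m pendant rows.txt; python3 st.py
```

```text
t: 12.55
tcp_pos: [0.1677, -0.1673, 0.206]
tool_rot: [0.825, 0.562, 0.009, 0.049]
force: [0.3, -1.0, -0.5]
finger_gap: 0.999
gripper_force: 0.0
[-1.341  0.058  2.44   0.098  0.561 -1.047] 
 [[ 0.3673  0.9275  0.0697]
 [ 0.9293 -0.3627 -0.0702]
 [-0.0398  0.0906 -0.9951]] 5.679189182609125
```

```bash
echo '[{"pos": [0.168,-0.387,0],"finger_gap": 1},{"pos": [0.168,-0.387,0],"finger_gap": 1},{"pos": [0.168,-0.387,0],"finger_gap": 1},{"pos": [0.168,-0.387,0],"finger_gap": 1},{"pos": [0.168,-0.387,0],"finger_gap": 1},{"pos": [0.168,-0.387,0],"finger_gap": 1}]' > rows.txt && python3 -m pendant rows.txt; python3 st.py
```

```text
t: 13.15
tcp_pos: [0.0839, -0.1165, 0.269]
tool_rot: [0.83, 0.556, 0.01, 0.048]
force: [0.2, -0.1, 0.1]
finger_gap: 1.003
gripper_force: 0.0
[-2.235 -0.518  2.442  0.105  1.207 -1.882] 
 [[ 0.3809  0.922   0.0702]
 [ 0.9239 -0.3764 -0.0692]
 [-0.0374  0.0912 -0.9951]] 5.654795263555512
```

```bash
echo '[{"pos": [0.24,0.386,0.083],"finger_gap": 1},{"pos": [0.24,0.386,0.083],"finger_gap": 1},{"pos": [0.24,0.386,0.083],"finger_gap": 1},{"pos": [0.24,0.386,0.083],"finger_gap": 1},{"pos": [0.24,0.386,0.083],"finger_gap": 1},{"pos": [0.24,0.386,0.083],"finger_gap": 1},{"pos": [0.24,0.386,0.083],"finger_gap": 1},{"pos": [0.24,0.386,0.083],"finger_gap": 1},{"pos": [0.24,0.386,0.083],"finger_gap": 1},{"pos": [0.24,0.386,0.083],"finger_gap": 1},{"pos": [0.24,0.386,0.083],"finger_gap": 1},{"pos": [0.24,0.386,0.083],"finger_gap": 1},{"pos": [0.24,0.386,0.083],"finger_gap": 1}]' > rows.txt && python3 -m pendant rows.txt; python3 st.py
python3 - <<'E'
from h import *
for n in("scene","top"):
    d=eyes.snapshot(n); np.savez(f"pics/{n}2.npz",**d); P=cloud(d)
    for nm,c in(("blue",BLUE),("or",OR)):
        for m,s,ce in comps(d,*c):
            p=P[m]; r=cv2.minAreaRect(p[:,:2].astype(np.float32)); print(n,nm,s,np.median(p,0).round(4),np.round(r[0],4),np.round(r[1],4),round(r[2],1))
E
```

```text
t: 14.45
tcp_pos: [0.533, -0.0414, 0.2147]
tool_rot: [0.827, 0.56, 0.013, 0.047]
force: [1.1, -1.5, 0.5]
finger_gap: 1.002
gripper_force: 0.0
[-0.265  0.434  1.753 -0.055  0.867  0.15 ] 
 [[ 0.3726  0.925   0.0739]
 [ 0.9274 -0.3685 -0.0634]
 [-0.0314  0.0922 -0.9952]] 5.586756876419973
scene blue [315 224  26  17 198] [ 0.5415 -0.0445  0.1327] [ 0.5431 -0.0475] [0.0804 0.0226] 68.0
scene or [288 148  12   6  58] [ 0.75   -0.2392  0.2303] [0.4366 0.2581] [0.032  1.1972] 32.3
scene or [335 269  21  28 300] [0.4564 0.0307 0.0579] [0.308  0.3959] [0.0457 0.8318] 22.1
top blue [353 244  15  11 115] [ 0.5308 -0.0771  0.1338] [ 0.5065 -0.0631] [0.0229 0.08  ] 60.4
top or [237 140   7  10  36] [0.7295 0.1329 0.1692] [0.7319 0.1323] [0.0039 0.0152] 50.8
```

```bash
echo '[{"pos": [-0.003,0.005,0.04],"finger_gap": 1},{"pos": [-0.003,0.005,0.075],"finger_gap": 1},{"pos": [-0.003,0.005,0.093],"finger_gap": 1},{"pos": [-0.003,0.005,0.093],"finger_gap": 1},{"pos": [-0.003,0.005,0.093],"finger_gap": 0},{"pos": [-0.003,0.005,0.093],"finger_gap": 0},{"pos": [-0.003,0.005,0.093],"finger_gap": 0},{"pos": [-0.003,0.005,0.093],"finger_gap": 0},{"pos": [-0.003,0.005,0.093],"finger_gap": 0},{"pos": [-0.003,0.005,0.093],"finger_gap": 0}]' > rows.txt && python3 -m pendant rows.txt 60
```

```text
t: 15.55
tcp_pos: [0.5436, -0.0552, 0.1252]
tool_rot: [0.828, 0.559, 0.015, 0.05]
force: [2.3, -0.5, 6.6]
finger_gap: 0.252
gripper_force: 58.3
```

```bash
echo '[{"pos": [0,0.001,-0.01],"finger_gap": 0},{"pos": [-0.001,0.003,-0.03],"finger_gap": 0},{"pos": [-0.002,0.006,-0.065],"finger_gap": 0},{"pos": [-0.003,0.01,-0.11],"finger_gap": 0},{"pos": [-0.005,0.014,-0.15],"finger_gap": 0},{"pos": [-0.006,0.018,-0.2],"finger_gap": 0},{"pos": [-0.008,0.023,-0.25],"finger_gap": 0},{"pos": [-0.009,0.028,-0.3],"finger_gap": 0},{"pos": [-0.01,0.031,-0.33],"finger_gap": 0},{"pos": [-0.011,0.032,-0.348],"finger_gap": 0},{"pos": [-0.011,0.032,-0.348],"finger_gap": 0},{"pos": [-0.011,0.032,-0.348],"finger_gap": 0}]' > rows.txt && python3 -m pendant rows.txt 90; python3 st.py
python3 - <<'E'
from h import *
d=eyes.snapshot("scene"); cv2.imwrite("pics/s3.png",d["pixels"][60:360,200:520,::-1])
E
```

```text
t: 16.75
tcp_pos: [0.5392, -0.0536, 0.4712]
tool_rot: [0.828, 0.559, 0.012, 0.045]
force: [0.8, -0.1, -5.3]
finger_gap: 0.241
gripper_force: 90.1
[-0.285  0.197  1.353 -0.04   1.506  0.099] 
 [[ 0.375   0.9244  0.0701]
 [ 0.9265 -0.3712 -0.0623]
 [-0.0315  0.0883 -0.9956]] 5.379800008796644
```

View pics/s3.png

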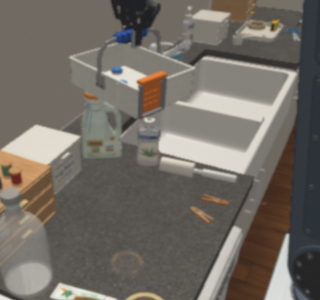

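The tote is held high (crop centre about 130,80) with tablets inside and the gate shut. I'll carry it out over the sink side, where there's room to tilt by over-reaching.

```bash
echo '[{"pos": [-0.02,0.004,0.002],"finger_gap": 0},{"pos": [-0.05,0.01,0.004],"finger_gap": 0},{"pos": [-0.09,0.018,0.007],"finger_gap": 0},{"pos": [-0.135,0.026,0.011],"finger_gap": 0},{"pos": [-0.18,0.035,0.014],"finger_gap": 0},{"pos": [-0.23,0.045,0.018],"finger_gap": 0},{"pos": [-0.28,0.055,0.022],"finger_gap": 0},{"pos": [-0.33,0.065,0.026],"finger_gap": 0},{"pos": [-0.38,0.074,0.03],"finger_gap": 0},{"pos": [-0.43,0.084,0.034],"finger_gap": 0},{"pos": [-0.48,0.094,0.038],"finger_gap": 0},{"pos": [-0.53,0.104,0.042],"finger_gap": 0},{"pos": [-0.57,0.112,0.046],"finger_gap": 0},{"pos": [-0.6,0.118,0.048],"finger_gap": 0},{"pos": [-0.625,0.122,0.05],"finger_gap": 0},{"pos": [-0.638,0.125,0.051],"finger_gap": 0}]' > rows.txt && python3 -m pendant rows.txt; python3 st.py; echo '[{"pos": [-0.6,0.8,-0.1],"finger_gap": 0},{"pos": [-0.6,0.8,-0.1],"finger_gap": 0},{"pos": [-0.6,0.8,-0.1],"finger_gap": 0},{"pos": [-0.6,0.8,-0.1],"finger_gap": 0},{"pos": [-0.6,0.8,-0.1],"finger_gap": 0},{"pos": [-0.6,0.8,-0.1],"finger_gap": 0},{"pos": [-0.6,0.8,-0.1],"finger_gap": 0},{"pos": [-0.6,0.8,-0.1],"finger_gap": 0},{"pos": [-0.6,0.8,-0.1],"finger_gap": 0},{"pos": [-0.6,0.8,-0.1],"finger_gap": 0},{"pos": [-0.6,0.8,-0.1],"finger_gap": 0},{"pos": [-0.6,0.8,-0.1],"finger_gap": 0},{"pos": [-0.6,0.8,-0.1],"finger_gap": 0},{"pos": [-0.6,0.8,-0.1],"finger_gap": 0}]' > rows.txt && python3 -m pendant rows.txt; python3 st.py
```

```text
t: 18.4
tcp_pos: [0.4185, -0.6972, 0.4476]
tool_rot: [0.829, 0.558, 0.013, 0.043]
force: [0.1, -0.6, -4.4]
finger_gap: 0.245
gripper_force: 90.0
[-1.182  0.69   0.614  0.044  1.758 -0.785] 
 [[ 0.3778  0.9232  0.0698]
 [ 0.9255 -0.3744 -0.0571]
 [-0.0266  0.0861 -0.9959]] 5.1714303866107
t: 19.8
tcp_pos: [0.4846, -0.7988, 0.3725]
tool_rot: [0.827, 0.558, 0.012, 0.066]
force: [0.2, 0.7, -4.2]
finger_gap: 0.238
gripper_force: 93.4
[-1.159  0.972  0.219  0.049  1.825 -0.759] 
 [[ 0.3771  0.9215  0.0931]
 [ 0.9247 -0.3688 -0.095 ]
 [-0.0532  0.1219 -0.9911]] 7.646088874633215
```

```bash
for i in 1; do echo '[{"pos": [-0.6,0.8,0],"finger_gap": 0},{"pos": [-0.6,0.8,0],"finger_gap": 0},{"pos": [-0.6,0.8,0],"finger_gap": 0},{"pos": [-0.6,0.8,0],"finger_gap": 0}]' > rows.txt && python3 -m pendant rows.txt |sed -n 1,2p; python3 st.py|tail -1; echo '[{"pos": [-0.6,0.8,-0.3],"finger_gap": 0},{"pos": [-0.6,0.8,-0.3],"finger_gap": 0},{"pos": [-0.6,0.8,-0.3],"finger_gap": 0},{"pos": [-0.6,0.8,-0.3],"finger_gap": 0}]' > rows.txt && python3 -m pendant rows.txt|sed -n 1,2p; python3 st.py|tail -1;  echo '[{"pos": [-0.6,0.8,0],"finger_gap": 0},{"pos": [-0.6,0.8,0],"finger_gap": 0}]' > rows.txt && python3 -m pendant rows.txt|sed -n 1,2p; python3 st.py; done
```

```text
t: 20.2
tcp_pos: [0.498, -0.8195, 0.3346]
 [-0.0739  0.1499 -0.9859]] 9.623446941313043
t: 20.6
tcp_pos: [0.4987, -0.8228, 0.3591]
 [-0.0992  0.1829 -0.9781]] 12.008493074363066
t: 20.8
tcp_pos: [0.5066, -0.8356, 0.3484]
[-1.157  1.006  0.218  0.061  1.678 -0.757] 
 [[ 0.3854  0.9103  0.1511]
 [ 0.9148 -0.3554 -0.1921]
 [-0.1211  0.2122 -0.9697]] 14.144956906324483
```

```bash
echo '[{"pos": [-0.6,0.8,-0.2],"finger_gap": 0},{"pos": [-0.6,0.8,-0.2],"finger_gap": 0}]' > rows.txt && python3 -m pendant rows.txt|sed -n 1,2p; python3 st.py|tail -1; echo '[{"pos": [-0.6,0.8,-0.2],"finger_gap": 0},{"pos": [-0.6,0.8,-0.2],"finger_gap": 0}]' > rows.txt && python3 -m pendant rows.txt|sed -n 1,2p; python3 st.py|tail -1;  echo '[{"pos": [-0.6,0.8,-0.2],"finger_gap": 0},{"pos": [-0.6,0.8,-0.2],"finger_gap": 0}]' > rows.txt && python3 -m pendant rows.txt|sed -n 1,2p; python3 st.py|tail -1;  echo '[{"pos": [-0.6,0.8,-0.2],"finger_gap": 0},{"pos": [-0.6,0.8,-0.2],"finger_gap": 0}]' > rows.txt && python3 -m pendant rows.txt;python3 st.py
```

```text
t: 21.0
tcp_pos: [0.5098, -0.8418, 0.3564]
 [-0.1406  0.239  -0.9608]] 16.101919061133373
t: 21.2
tcp_pos: [0.5124, -0.8471, 0.3716]
 [-0.1636  0.2693 -0.9491]] 18.36652639776186
t: 21.4
tcp_pos: [0.5144, -0.8515, 0.3868]
 [-0.1844  0.2972 -0.9368]] 20.47582405495328
t: 21.6
tcp_pos: [0.5157, -0.8549, 0.4038]
tool_rot: [0.814, 0.547, 0.006, 0.195]
force: [-0.3, 0.8, -5.1]
finger_gap: 0.247
gripper_force: 93.6
[-1.162  0.958  0.218  0.08   1.579 -0.757] 
 [[ 0.402   0.8881  0.2228]
 [ 0.8925 -0.3257 -0.3121]
 [-0.2046  0.3243 -0.9235]] 22.550042645878463
```

```bash
echo '[{"pos": [-0.6,0.8,-0.1],"finger_gap": 0},{"pos": [-0.6,0.8,-0.1],"finger_gap": 0}]' > rows.txt && python3 -m pendant rows.txt|sed -n 1,2p; echo '[{"pos": [-0.6,0.8,-0.1],"finger_gap": 0},{"pos": [-0.6,0.8,-0.1],"finger_gap": 0}]' > rows.txt && python3 -m pendant rows.txt|sed -n 1,2p;  echo '[{"pos": [-0.6,0.8,-0.1],"finger_gap": 0},{"pos": [-0.6,0.8,-0.1],"finger_gap": 0}]' > rows.txt && python3 -m pendant rows.txt|sed -n 1,2p; echo '[{"pos": [-0.6,0.8,-0.1],"finger_gap": 0},{"pos": [-0.6,0.8,-0.1],"finger_gap": 0}]' > rows.txt && python3 -m pendant rows.txt|sed -n 1,2p;  echo '[{"pos": [-0.6,0.8,-0.1],"finger_gap": 0},{"pos": [-0.6,0.8,-0.1],"finger_gap": 0}]' > rows.txt && python3 -m pendant rows.txt;python3 st.py
python3 - <<'E'
from h import *
for n in("scene","top"):
    d=eyes.snapshot(n); np.savez(f"pics/{n}4.npz",**d); cv2.imwrite(f"pics/{n}4.png",d["pixels"][:,:,::-1])
    P=cloud(d)
    for m,s,ce in comps(d,*BLUE,15)+comps(d,*OR): print(n,s,np.median(P[m],0).round(3))
E
```

```text
t: 21.8
tcp_pos: [0.5186, -0.8606, 0.4148]
t: 22.0
tcp_pos: [0.5208, -0.8652, 0.4273]
t: 22.2
tcp_pos: [0.5223, -0.8688, 0.4439]
t: 22.4
tcp_pos: [0.523, -0.8713, 0.4623]
t: 22.6
tcp_pos: [0.5232, -0.8728, 0.4821]
tool_rot: [0.797, 0.533, 0.001, 0.285]
force: [0.6, 0.7, -4.7]
finger_gap: 0.241
gripper_force: 93.9
[-1.168  0.895  0.219  0.104  1.459 -0.759] 
 [[ 0.4313  0.849   0.3053]
 [ 0.8501 -0.269  -0.4527]
 [-0.3022  0.4548 -0.8378]] 33.09646446670347
scene [288 148  12   6  57] [ 0.752 -0.238  0.231]
top [236 139   8  11  36] [0.729 0.134 0.17 ]
```

View pics/scene4.png

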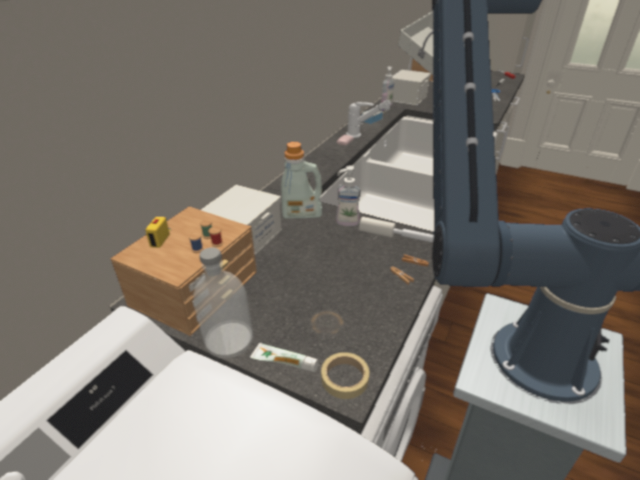

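View pics/top4.png

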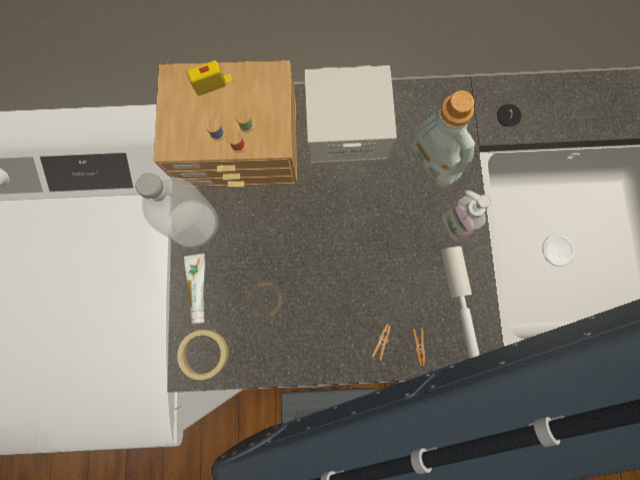

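The tote is at 33° tilt but hidden behind the arm: only its rim shows, near (415,40) in the scene view. The bystanders haven't moved. I'll swing the tote about its own normal so the tablets run along the front wall into the corner, then swing partly back.

```bash
echo '[{"turn": -0.1,"finger_gap": 0},{"turn": -0.2,"finger_gap": 0},{"turn": -0.3,"finger_gap": 0},{"turn": -0.4,"finger_gap": 0},{"turn": -0.5,"finger_gap": 0},{"turn": -0.6,"finger_gap": 0},{"turn": -0.6,"finger_gap": 0},{"turn": -0.6,"finger_gap": 0},{"turn": -0.6,"finger_gap": 0},{"turn": -0.6,"finger_gap": 0},{"turn": -0.5,"finger_gap": 0},{"turn": -0.4,"finger_gap": 0},{"turn": -0.3,"finger_gap": 0},{"turn": -0.3,"finger_gap": 0},{"turn": -0.3,"finger_gap": 0}]' > rows.txt && python3 -m pendant rows.txt; python3 st.py
```

```text
t: 24.2
tcp_pos: [0.5232, -0.8727, 0.4807]
tool_rot: [0.708, 0.647, -0.042, 0.281]
force: [-0.6, -0.4, -4.4]
finger_gap: 0.24
gripper_force: 93.7
[-1.168  0.896  0.219  0.104  1.46  -1.06 ] 
 [[ 0.1588  0.9392  0.3043]
 [ 0.8925 -0.0048 -0.451 ]
 [-0.4221  0.3433 -0.839 ]] 32.960739378609645
```

```bash
echo '[{"pos": [0.013,-0.001,-0.006],"finger_gap": 0},{"pos": [0.04,-0.002,-0.017],"finger_gap": 0},{"pos": [0.08,-0.005,-0.035],"finger_gap": 0},{"pos": [0.12,-0.008,-0.053],"finger_gap": 0},{"pos": [0.16,-0.01,-0.07],"finger_gap": 0},{"pos": [0.2,-0.013,-0.088],"finger_gap": 0},{"pos": [0.24,-0.015,-0.106],"finger_gap": 0},{"pos": [0.28,-0.018,-0.123],"finger_gap": 0},{"pos": [0.32,-0.02,-0.141],"finger_gap": 0},{"pos": [0.36,-0.023,-0.158],"finger_gap": 0},{"pos": [0.4,-0.025,-0.176],"finger_gap": 0},{"pos": [0.44,-0.028,-0.193],"finger_gap": 0},{"pos": [0.48,-0.031,-0.211],"finger_gap": 0},{"pos": [0.52,-0.033,-0.229],"finger_gap": 0},{"pos": [0.56,-0.036,-0.246],"finger_gap": 0},{"pos": [0.6,-0.038,-0.264],"finger_gap": 0},{"pos": [0.63,-0.04,-0.277],"finger_gap": 0},{"pos": [0.65,-0.041,-0.286],"finger_gap": 0},{"pos": [0.66,-0.042,-0.29],"finger_gap": 0},{"pos": [0.66,-0.042,-0.29],"finger_gap": 0}]' > rows.txt && python3 -m pendant rows.txt; python3 st.py
python3 - <<'E'
from h import *
for n in("scene","top"):
    d=eyes.snapshot(n); np.savez(f"pics/{n}5.npz",**d); P=cloud(d)
    for m,s,ce in comps(d,*BLUE,15)+comps(d,*OR): print(n,s,np.median(P[m],0).round(3))
    if n=="top": cv2.imwrite("pics/t5.png",d["pixels"][:,:,::-1])
E
```

```text
t: 26.2
tcp_pos: [0.5016, -0.1513, 0.4322]
tool_rot: [0.707, 0.647, -0.04, 0.281]
force: [-0.3, -0.7, -4.6]
finger_gap: 0.249
gripper_force: 93.7
[-0.335  0.079  1.715 -0.422  0.912 -0.06 ] 
 [[ 0.1587  0.9384  0.307 ]
 [ 0.893  -0.0038 -0.45  ]
 [-0.4211  0.3456 -0.8386]] 33.00974647685543
scene [355  91  16  26 194] [ 0.5   -0.13   0.432]
scene [387 142  17  22 142] [ 0.413 -0.12   0.34 ]
scene [288 148  12   6  56] [ 0.751 -0.24   0.23 ]
top [457 216  11  18 121] [ 0.5   -0.168  0.448]
top [470 216  11  18 174] [ 0.496 -0.179  0.451]
top [238 139   6  11  39] [0.73  0.133 0.17 ]
```

View pics/t5.png

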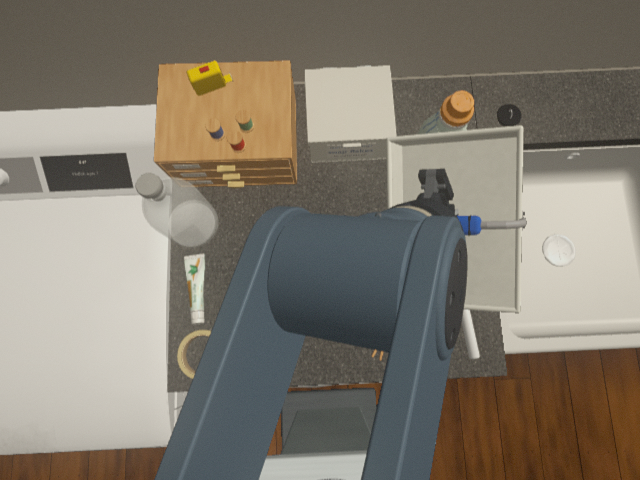

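The gripper hides the gate corner. The visible rear and right of the tote (390–520, 130–310) are empty, so the tablets have run forward-left. I'll check the scene view.

Run:
```python
from h import *
d=np.load("pics/scene5.npz"); cv2.imwrite("pics/s5.png",cv2.resize(d["pixels"][40:220,280:480,::-1],(660,594)))
```

```text
(no output)
```

View pics/s5.png

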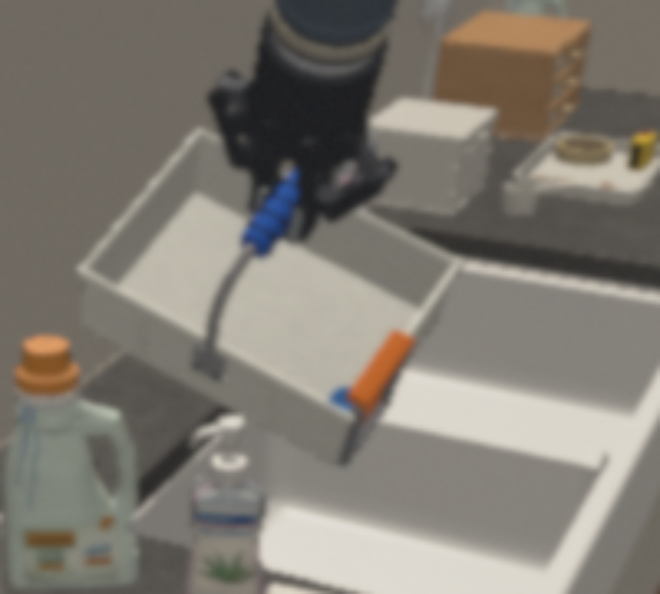

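The floor is empty except at the gate corner, where blue shows at (345,398). I'll swing once more towards the front to seat any tablet left along the side wall, moving closer to the scene camera to confirm.

```bash
echo '[{"pos": [0.02,0,-0.01],"turn": 0.1,"finger_gap": 0},{"pos": [0.05,0,-0.025],"turn": 0.2,"finger_gap": 0},{"pos": [0.085,0,-0.043],"turn": 0.3,"finger_gap": 0},{"pos": [0.12,0,-0.06],"turn": 0.4,"finger_gap": 0},{"pos": [0.15,0,-0.075],"turn": 0.5,"finger_gap": 0},{"pos": [0.17,0,-0.085],"turn": 0.5,"finger_gap": 0},{"pos": [0.178,0,-0.09],"turn": 0.5,"finger_gap": 0},{"pos": [0.178,0,-0.09],"turn": 0.5,"finger_gap": 0},{"pos": [0.178,0,-0.09],"turn": 0.5,"finger_gap": 0},{"pos": [0.178,0,-0.09],"turn": 0.4,"finger_gap": 0},{"pos": [0.178,0,-0.09],"turn": 0.3,"finger_gap": 0},{"pos": [0.178,0,-0.09],"turn": 0.2,"finger_gap": 0},{"pos": [0.178,0,-0.09],"turn": 0.2,"finger_gap": 0},{"pos": [0.178,0,-0.09],"turn": 0.2,"finger_gap": 0},{"pos": [0.178,0,-0.09],"turn": 0.2,"finger_gap": 0},{"pos": [0.178,0,-0.09],"turn": 0.2,"finger_gap": 0}]' > rows.txt && python3 -m pendant rows.txt; python3 st.py
python3 - <<'E'
from h import *
for n in("top","scene"):
    d=eyes.snapshot(n); np.savez(f"pics/{n}6.npz",**d)
    P=cloud(d)
    for m,s,ce in comps(d,*BLUE,8)+comps(d,*OR): print(n,s,np.median(P[m],0).round(3))
cv2.imwrite("pics/s6.png",cv2.resize(d["pixels"][60:280,250:490,::-1],(648,594)))
E
```

```text
t: 27.9
tcp_pos: [0.5026, 0.0465, 0.432]
tool_rot: [0.77, 0.572, -0.013, 0.283]
force: [-0.1, 0.0, -5.1]
finger_gap: 0.242
gripper_force: 93.8
[ 0.138  0.136  1.647 -0.566  1.147  0.613] 
 [[ 0.3451  0.8879  0.3042]
 [ 0.8731 -0.1848 -0.4511]
 [-0.3443  0.4213 -0.839 ]] 32.96255716207701
top [279 225  14  20 187] [0.496 0.033 0.445]
top [267 227  12  16 146] [0.499 0.046 0.44 ]
top [290 228  15  19 194] [0.492 0.019 0.449]
top [257 230  10  10  49] [0.498 0.058 0.435]
top [265 255  11  13  87] [0.491 0.067 0.295]
top [260 270  30  21 360] [0.463 0.059 0.289]
top [239 286  54  30 842] [0.435 0.074 0.332]
scene [492  90   6   2   9] [ 0.436 -1.854  0.004]
scene [308 125  20  23 223] [0.505 0.071 0.431]
scene [336 184  26  28 290] [0.43  0.091 0.333]
```

View pics/s6.png

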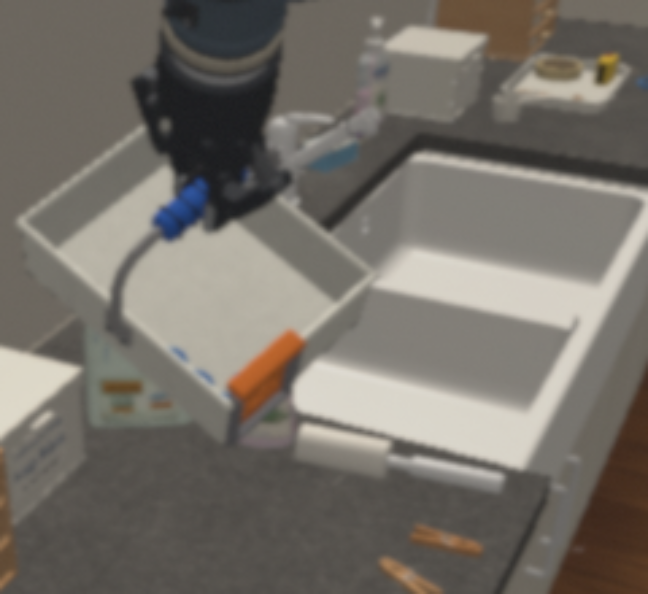

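The corner is visible now: blue shows along the side wall by the gate at (180,352) and (205,377), and the rest of the floor is empty. I'll check the distances in the tote's frame from the top view.

Run:
```python
from h import *
from scipy.spatial.transform import Rotation as Ro
s=sense();m=Ro.from_quat(s['tool_rot']).as_matrix();T=np.stack([m[:,1],m[:,0],-m[:,2]],1)
g=np.array(s['tcp_pos'])+.003*m[:,2]; C=np.array([-.1065,.0765,.008]); cw=g+T@(C-[0,0,.126]); print("corner z",cw[2])
d=dict(np.load("pics/top6.npz"));P=cloud(d)
for mk,st,ce in comps(d,*BLUE,8):
    p=(P[mk]-g)@T+[0,0,.126]; print(st,np.percentile(p,[2,50,98],0).round(3).tolist())
cv2.imwrite("pics/t6.png",cv2.resize(d["pixels"][200:320,220:380,::-1],(800,600)))
```

```text
corner z 0.25926355162724557
[279 225  14  20 187] [[-0.008, -0.025, 0.126], [0.003, -0.019, 0.136], [0.011, -0.012, 0.138]]
[267 227  12  16 146] [[-0.008, -0.011, 0.135], [-0.0, -0.005, 0.137], [0.01, 0.002, 0.144]]
[290 228  15  19 194] [[-0.007, -0.038, 0.125], [0.003, -0.034, 0.135], [0.011, -0.028, 0.138]]
[257 230  10  10  49] [[-0.009, -0.017, 0.137], [-0.005, 0.008, 0.138], [0.01, 0.015, 0.178]]
[265 255  11  13  87] [[-0.08, -0.081, 0.024], [-0.072, 0.06, 0.026], [0.015, 0.069, 0.265]]
[260 270  30  21 360] [[-0.109, 0.027, 0.024], [-0.098, 0.046, 0.027], [-0.086, 0.072, 0.03]]
```

View pics/t6.png

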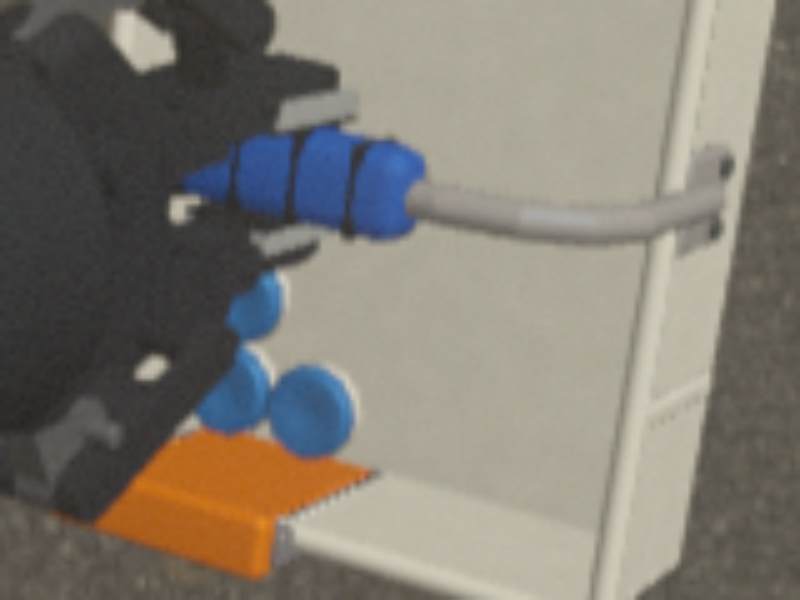

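The top crop shows two tablets against the gate at (235,390) and (312,410), and a third behind them at (258,305). The scene view shows two along the side wall. I'll check the farthest one by casting its ray onto the tablet plane.

Run:
```python
from h import *
from scipy.spatial.transform import Rotation as Ro
s=sense();m=Ro.from_quat(s['tool_rot']).as_matrix();T=np.stack([m[:,1],m[:,0],-m[:,2]],1)
g=np.array(s['tcp_pos'])+.003*m[:,2]
def pl(d,u,v,z=.019):
    c,r=ray(d,u,v); c=(c-g)@T+[0,0,.126]; r=r@T; p=c+r*(z-c[2])/r[2]; return p.round(3),np.hypot(p[0]+.1065,p[1]-.0765).round(3)
d=dict(np.load("pics/scene6.npz")); t=dict(np.load("pics/top6.npz"))
for u,v in((250+180/2.7,60+352/2.7),(250+205/2.7,60+377/2.7)): print("scene",pl(d,u,v))
for u,v in((258,305),(235,390),(312,410)): print("top",pl(t,220+u/5,200+v/5))
```

```text
scene (array([-0.041,  0.056,  0.019]), np.float64(0.068))
scene (array([-0.07 ,  0.057,  0.019]), np.float64(0.041))
top (array([-0.074,  0.064,  0.019]), np.float64(0.035))
top (array([-0.101,  0.069,  0.019]), np.float64(0.009))
top (array([-0.1  ,  0.042,  0.019]), np.float64(0.035))
```

All four tablets are accounted for, each within about 70 mm of the corner.

```bash
python3 -c "
from station import job
print(job.sign_off())"
```

```text
the job is handed in; nothing more can be done
None
```

The gate is shut and the tote is held tilted about 33° towards the gate corner, roughly 0.26 m clear of the worktop. All four tablets measured within about 70 mm of that corner, no bystander was seen to move, and I handed the job in about 28 s into the 45 s allowed; sign-off returned no verdict.

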